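# Set up the laser marking fixture

## Task

Draw the lock pin out of its bore and park it hanging by its head in the notch beside the bed, well into the slot; only then fold the amber guard up until it stands upright or leans back a little. Lay every ribbed housing blank flat on the marking bed, ribs up, side by side, lengthwise towards the guard and fully on the bed, then fold the guard forward over them to lean 45 degrees from upright and leave it there. Leave the other things on the bench where they are.

Things in the scene. Friction and masses are not known exactly. Their poses are not given: they have to be found in the camera images.
- blank1: loose aluminium housing blank, a bar 90 long (its x axis) x 32 wide (y) x 26 tall (z, 28 over the three low ribs that run lengthwise along its top), black end plates, about 0.16 kg. It starts flat on the table, ribs up, at any yaw. Origin: centre of its underside. Two to four of blank1 to blank4 are present; None from the start means absent.
- blank2: loose aluminium housing blank, a bar 90 long (its x axis) x 32 wide (y) x 26 tall (z, 28 over the three low ribs that run lengthwise along its top), black end plates, about 0.16 kg. It starts flat on the table, ribs up, at any yaw. Origin: centre of its underside. Two to four of blank1 to blank4 are present; None from the start means absent.
- blank3: loose aluminium housing blank, a bar 90 long (its x axis) x 32 wide (y) x 26 tall (z, 28 over the three low ribs that run lengthwise along its top), black end plates, about 0.16 kg. It starts flat on the table, ribs up, at any yaw. Origin: centre of its underside. Two to four of blank1 to blank4 are present; None from the start means absent.
- blank4: loose aluminium housing blank, a bar 90 long (its x axis) x 32 wide (y) x 26 tall (z, 28 over the three low ribs that run lengthwise along its top), black end plates, about 0.16 kg. It starts flat on the table, ribs up, at any yaw. Origin: centre of its underside. Two to four of blank1 to blank4 are present; None from the start means absent.
- pin: loose steel lock pin standing upright in the bore: round shank 16 in diameter, 100 long, black cylindrical head 30 in diameter, 40 tall on top (0.15 kg). Origin: centre of the shank's foot, z up along the pin; the middle of the head is 120 above it. It stands behind the guard's lock crank and stops the guard from being raised.
- bore (a point): centre of the top mouth of the bore, a square through hole 18.5 wide in a steel block 44 x 44 x 50 tall, beyond the guard's -y end (frame as bed). The pin's foot stands on the table in it, so the foot must rise above 50 to come clear. The lock crank (22 wide) just on the robot's side of the pin reaches 97 above the table.
- notch (a point): parking notch: slot 21 wide in a level fork plate 10 thick, 49 across, top 110 above the table, 150 from the bore towards the robot. Point: on the slot's centre line at the plate's top, where the parked pin's axis goes. Frame as bed: slot along y, open at y = -30, closed at y = +12 (post beyond). Below is only the table; the pin hangs by its head on the plate, foot 10 above the table.
- bed (a point): centre of the top face of the marking bed, a fixed aluminium plate 150 (x) x 260 (y) x 10 thick with rows of small holes, top 10 above the table. x points from the bed to the guard's hinge (away from the robot, yaw up to 0.08 rad), y along the hinge, z up. The bed takes four blanks side by side at 62 spacing.
- guard_hinge (a point): middle of the guard's hinge axis, which runs along the y of bed, 65 above the table and 125 beyond the bed centre; a 10 mm shaft runs along it from the guard to the lock crank at the pin.
- guard_tab (a point): middle of the black grip tab on top of the guard, 70 wide along the hinge x 12 thick, standing 31 above the guard's top rail. This point lies 136 from the hinge axis and 15 below the tab's free edge. The panel is 12 thick there. Its z points along the panel away from the hinge, x along its normal (away from the robot when upright).
- marker_pot: bystander on the bench, to be left where it is: white jar with a black cap, 34 in diameter, 50 tall, among the blanks. Origin: under its centre
- screwdriver: bystander on the bench, to be left where it is: screwdriver lying nearer the robot than the bed. Origin: its middle, underneath
- wrench: bystander on the bench, to be left where it is: wrench lying on the right, towards the robot. Origin: its middle, underneath
- end_ring: bystander on the bench, to be left where it is: steel ring 56 across, 16 tall. Origin: under its centre
- chuck_disc: bystander on the bench, to be left where it is: steel disc 90 across, 35 tall. Origin: under its centre
- spare_block: bystander on the bench, to be left where it is: dark steel block 70 x 50 x 40. Origin: under its centre
- guard (a joint): angle of the guard, a framed amber panel 250 wide, 120 tall (without tab), rad: 0 upright, positive folded forward over the bed towards the robot, 0.785 = 45 degrees, negative leaning back (starts 0.88 to 1.05; limits -0.8, 1.5). Stiff hinge, 0.5 N m of friction (4 N at the tab): it stays where left. With the pin in it cannot go under about 0.7. A quadrant at its +y end has ticks every 15 degrees, 45 longest.

How it is judged:
By the outcome, as a careful person would: the job done as asked, in the order asked, and still so for the second after the job is handed in, with the robot touching nothing.
Of blank1, blank2, blank3, blank4 only 2 to 4 are there at a start; the rules pass over those that are not, and their reading is None.
At some moment in a run one of blank1, blank2, blank3, blank4 may be knocked a few centimetres aside while the robot is not near it.
It also fails if it takes over 210 s, if anything falls off the work surface, if the arm or the gripper's body presses on something with over 40 N, if the wrist force passes 120 N, or if a joint passes its speed limit or range.

## Robot

A 6-joint arm with a two-finger parallel gripper is mounted at the origin on the work surface. World frame = base frame: x ahead of the robot, y to its left, z up, the work surface at z = 0. Lengths are in m, angles in rad, forces in N, time in s.
With the tool pointing down it reaches from about 0.35 to 0.8 m from the base axis. Payload 7.3 kg.
Tool frame: the origin (TCP) lies between the finger pads; the fingertips stand 22 mm ahead of it and the grasp point (between the pads) lies 3 mm ahead of it; z points along the fingers, y is the line along which they close (so a half turn about z gives the same grasp; the last joint's range is limited). The gripper opens to 85 mm and grips with 20 to 120 N. Pads are 22 mm wide; open, the fingers measure 114 mm over their backs; the gripper's body (76 mm by 85 mm) begins 54 mm behind the grasp point. The pads swing forward as they close: fully open they stand 13 mm farther back than shut.
Start: joints at [-1.262, 0.342, 1.524, -0, 1.275, -0.146], TCP at [0.231, -0.472, 0.253] pointing down, gripper open.
Joint ranges: [-2.53, 2.53], [-0.77, 2.02], [0.04, 2.7], [-1, 4.14], [0.28, 2.66], [-3.11, 3.11]. Speed limits (rad/s): [2.57, 2.57, 3.14, 3.14, 3.14, 3.14].

## Interface

Orientations are given as a unit quaternion [x, y, z, w].
In Python, from station import move_ptp, move_linear, goto_joints, grip, hold, ik, get_image, camera_params, IKError, hand_in, current_time_s, current_joint_pos, current_qvel, current_joint_efforts, current_position, current_tcp_rot, current_force, current_wrist_torque, current_grip_width, current_finger_force gives the robot as it stands. The module is installed in compiled form; this text tells all that it offers. Calls block until the motion is done:
- move_ptp(position, orientation): joint-space move of the TCP to a pose.
- move_linear(position, rot=None, speed=0.15): straight line of the TCP; rot=None keeps the orientation; speed is the mean speed in m/s.
- goto_joints(angles): joint-space move.
- grip(opening): finger opening in m; the grip force is fixed at half the most; returns when the fingers have stopped.
- hold(seconds).
- ik(position, orientation): joint angles nearest the present ones, or None.
- get_image(name): name is "scene" or "side" or "wrist"; returns the picture (400x640x3 uint8, blue, green, red); there is no depth.
- camera_params(name): a dict with "intrinsics" (3x3 intrinsics, pixels), "k1" (the pictures are not rectified: a ray, as slopes to the right and down, at radius r is drawn at 1 + k1 r^2 times it, then the intrinsics apply), "extrinsics" (4x4, takes a point from camera to world coordinates). Camera axes: x right, y down, z forward; pixel columns grow to the right and rows downward; lengths in m; the calibration is good to about 2 mm. A picture is of the moment at which its call begins: read the wrist's pose just before it. camera_params takes no time and is no camera call; for the wrist camera it gives the pose at the moment of the call.
A pose or a line that the arm cannot do raises IKError and nothing moves.
- hand_in(): hands the job in; it is judged then, once.
Readings, each from a call of its own:
- current_time_s(): time.
- current_joint_pos(): joint angles.
- current_qvel(): joint speeds.
- current_joint_efforts(): joint torques, N m.
- current_position(): TCP position.
- current_tcp_rot(): TCP orientation.
- current_force(): force on the tool from outside, world axes, zero at the start.
- current_wrist_torque(): the same for the moment, N m.
- current_grip_width(): finger opening in m.
- current_finger_force(): force on a finger pad.
Only numpy, scipy, OpenCV 4.12 (cv2) and the standard library are available. Lean on these libraries where they do the work, as an engineer would, in place of code of your own. Each camera call takes 0.05 s, during which the arm holds its last target. There are 200 camera calls.

## Working session

There is one attempt and no reset: what is moved stays moved. The work goes in short steps, each a Python script; the robot and the scene stay as the last script left them, time stands still between calls to the robot, and variables do not carry over. Pictures are saved under pics/ and viewed, at most 14 in all, crops included, and the job is handed in when it is done.

```bash
ls; mkdir -p pics
python3 - <<'E'
from station import *
import cv2,numpy as np
for n in("scene","side"):
    cv2.imwrite(f"pics/{n}0.png",get_image(n)); p=camera_params(n); print(n,p)
cv2.imwrite("pics/wrist0.png",get_image("wrist"));print(camera_params("wrist"))
print(current_time_s(),current_position(),current_tcp_rot())
E
```

```text
pics
scene {'intrinsics': array([[388.70507227,   0.        , 315.2340418 ],
       [  0.        , 388.70507227, 200.08723519],
       [  0.        ,   0.        ,   1.        ]]), 'k1': -0.004996576517810258, 'extrinsics': array([[ 0.11542301,  0.70668023, -0.69805486,  1.22056523],
       [ 0.99331528, -0.08318509,  0.08003122, -0.09951175],
       [-0.00151128, -0.702626  , -0.71155774,  0.85159745],
       [ 0.        ,  0.        ,  0.        ,  1.        ]])}
side {'intrinsics': array([[454.80121666,   0.        , 320.60610144],
       [  0.        , 454.80121666, 196.01867308],
       [  0.        ,   0.        ,   1.        ]]), 'k1': 0.014993172856321853, 'extrinsics': array([[-0.88741347, -0.339074  ,  0.31229178,  0.0995753 ],
       [-0.4606312 ,  0.67839357, -0.57236444,  0.74563209],
       [-0.01778283, -0.65177525, -0.75820366,  1.1255057 ],
       [ 0.        ,  0.        ,  0.        ,  1.        ]])}
{'intrinsics': array([[314.12931251,   0.        , 319.97041202],
       [  0.        , 314.12931251, 196.80426851],
       [  0.        ,   0.        ,   1.        ]]), 'k1': -0.011057436845876558, 'extrinsics': array([[ 0.43938092, -0.8519172 , -0.28492367,  0.3043198 ],
       [-0.89829747, -0.41756166, -0.13676226, -0.43556192],
       [-0.00246308,  0.31603694, -0.94874369,  0.37292074],
       [ 0.        ,  0.        ,  0.        ,  1.        ]])}
0.15 [ 0.23056578 -0.47135304  0.25278715] [ 9.74257814e-01  2.25435929e-01 -3.52166368e-05 -5.93448851e-04]
```

View pics/scene0.png

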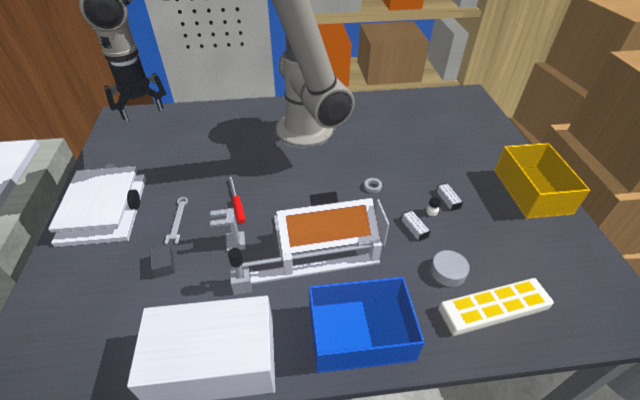

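View pics/side0.png

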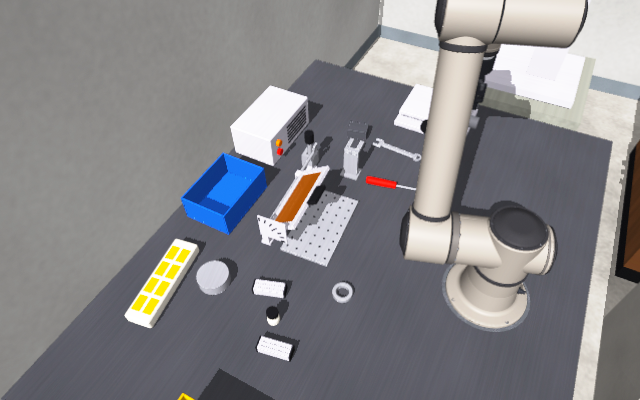

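The scene view shows two blanks (about (416,225) and (450,196)), with the marker pot between them at (433,208). The pin head is at (236,257), the fork at (222,220), and the guard tab is at (323,199), beyond the amber panel. The side view also shows two blanks, at (270,288) and (275,348), with the pin at (309,137), the fork at (354,150) and the bed around (325,225).

```bash
cat > h.py <<'E'
from station import *
import cv2,numpy as np
from scipy.spatial.transform import Rotation as R
def ray(c,px):
    """c: camera_params dict"""
    K=c["intrinsics"];k=c["k1"]
    d=cv2.undistortPoints(np.array([[px]],float),K,np.array([k,0,0,0.]))[0,0]
    E=c["extrinsics"];v=E[:3,:3]@np.r_[d,1];return E[:3,3],v/np.linalg.norm(v)
def plane(c,px,z):
    o,v=ray(c,px);return o+v*(z-o[2])/v[2]
def tri(c1,p1,c2,p2):
    A=[];b=[];rs=[ray(c1,p1),ray(c2,p2)]
    M=np.zeros((3,3));q=np.zeros(3)
    for o,v in rs:
        P=np.eye(3)-np.outer(v,v);M+=P;q+=P@o
    X=np.linalg.solve(M,q);return X,max(np.linalg.norm(np.cross(X-o,v)) for o,v in rs)
def proj(c,X):
    E=c["extrinsics"];p=E[:3,:3].T@(np.array(X)-E[:3,3]);s=p[:2]/p[2];s=s*(1+c["k1"]*(s@s))
    return c["intrinsics"][:2,:2].diagonal()*s+c["intrinsics"][:2,2]
def down(yaw):
    """tool down; closing line (tool y) at world angle yaw"""
    y=np.array([np.cos(yaw),np.sin(yaw),0]);z=np.array([0,0,-1.]);return R.from_matrix(np.c_[np.cross(y,z),y,z]).as_quat()
E
python3 - <<'E'
from h import *
s=cv2.imread("pics/scene0.png");d=cv2.imread("pics/side0.png")
a=cv2.resize(s[170:310,200:400],(800,560),interpolation=cv2.INTER_CUBIC)
b=cv2.resize(d[110:280,240:460][:, :],(776,600),interpolation=cv2.INTER_CUBIC)
cv2.imwrite("pics/c1.png",a);cv2.imwrite("pics/c2.png",b)
S=camera_params("scene");D=camera_params("side")
for n,p,q in [("pinhead",(236,257),(309,138)),("blankA",(416,225),(270,288)),("blankB",(450,196),(275,348)),("tab",(323,199),(316,194)),("fork",(222,218),(354,148))]:
    print(n,*tri(S,p,D,q))
E
```

```text
pinhead [ 0.66409436 -0.22065567  0.11840304] 0.00018695059569580954
blankA [0.52957913 0.26664106 0.01360907] 0.0022531379837166456
blankB [0.42905551 0.40472376 0.01451948] 0.001584606686994136
tab [0.52085252 0.00084711 0.13999067] 4.188535203922467e-05
fork [ 0.51987889 -0.26281047  0.09903199] 0.0009305449451351578
```

View pics/c1.png

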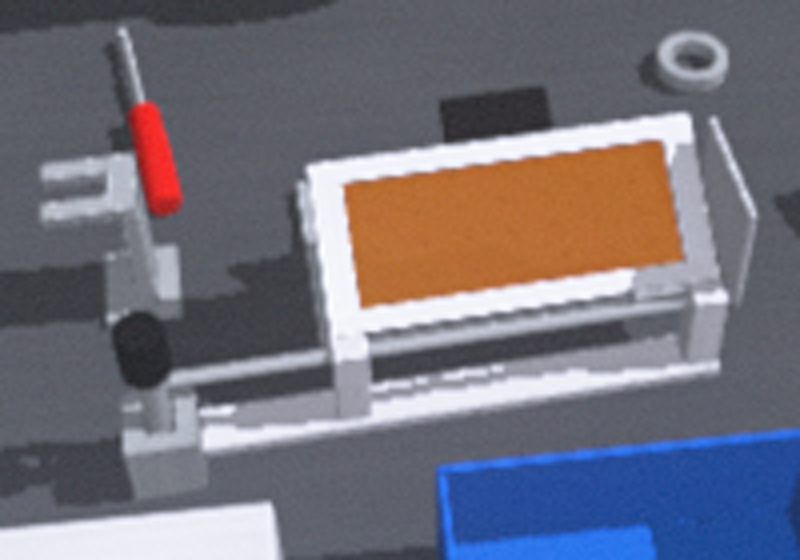

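View pics/c2.png

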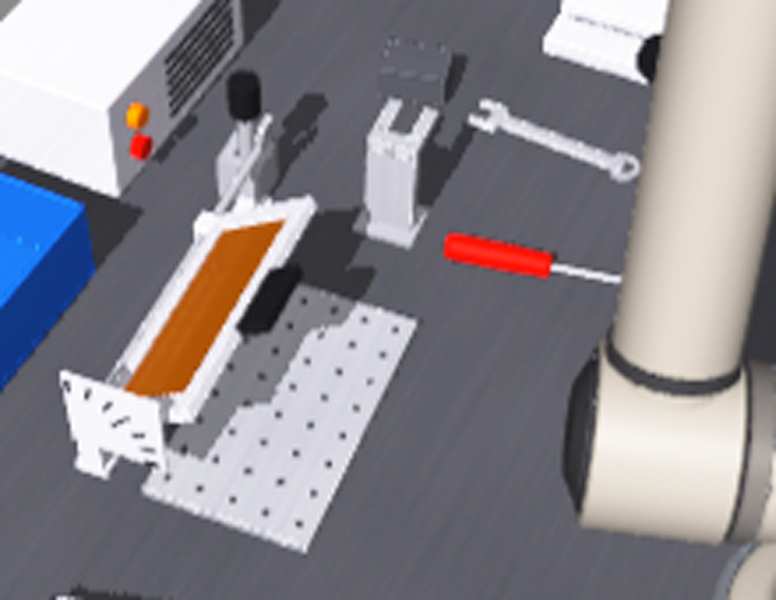

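The zooms are clear. In the scene crop the pin head is at (143,350) and the slot's closed end at (105,187), open towards -y. In the side crop the bed corners are at (417,320), (306,550) and (145,490). The dark spare block lies just past the fork on the -y side, so I'll drop the pin in from above. Next is a wrist look from two places.

Run:
```python
from h import *
D=camera_params("side")
f=776/220
c=[plane(D,(240+u/f,110+v/f),.01) for u,v in((417,320),(306,550),(145,490))]
print(np.round(c,4)); v=c[1]-c[0];w=c[2]-c[1];print(np.linalg.norm(v),np.linalg.norm(w),np.arctan2(-v[0],v[1]),np.arctan2(w[1],w[0]),(c[0]+c[2])/2)
import pickle;P={}
for i,x in enumerate((.60,.52)):
    q=down(-np.pi/2+.05)
    move_ptp([x,-.23,.30],q); hold(.2)
    P[i]=camera_params("wrist"); im=get_image("wrist");cv2.imwrite(f"pics/w{i}.png",im)
pickle.dump(P,open("w.pkl","wb"));print(current_time_s(),current_position())
a=[cv2.imread(f"pics/w{i}.png") for i in(0,1)]
cv2.imwrite("pics/ww.png",cv2.resize(np.vstack([a[0][:,100:540],a[1][:,100:540]]),(330,600)) if 0 else np.hstack([x[:,120:520] for x in a]))
```

```text
[[ 0.4422 -0.1327  0.01  ]
 [ 0.422   0.1294  0.01  ]
 [ 0.5685  0.1379  0.01  ]]
0.2627977375502006 0.1466748069681732 0.0767496710231186 0.05856767805671092 [0.5053305  0.00263147 0.01      ]
2.7 [ 0.52071165 -0.2300318   0.29964507]
```

View pics/ww.png

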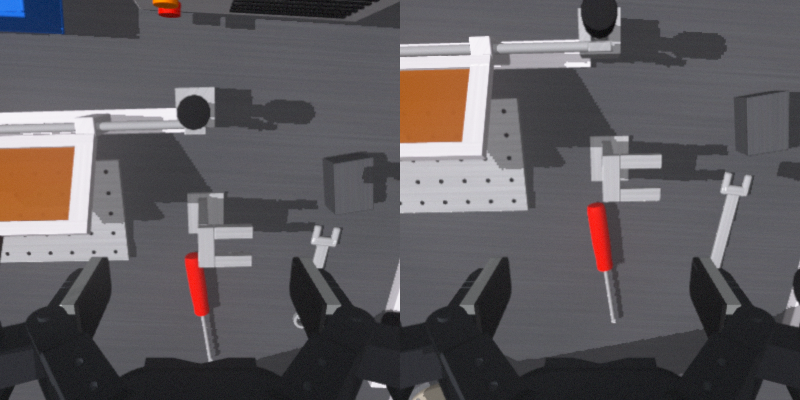

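Both wrist views show the pin head at crop (193,111) and (599,15), and the fork plate at (225,247) and (633,177) with its slot opening to the right (-y). The spare block at (345,183) is clear of the notch.

Run:
```python
from h import *
import pickle;P=pickle.load(open("w.pkl","rb"))
g=[cv2.cvtColor(cv2.imread(f"pics/w{i}.png"),cv2.COLOR_BGR2GRAY) for i in(0,1)]
# ROIs full-image coords for fork
roi=[(305,215,80,60),(310,145,80,62)]
for i,(x,y,w,h) in enumerate(roi):
    r=g[i][y:y+h,x:x+w]; print(i)
    for k in range(0,h,2): print(y+k,''.join('#' if v>150 else('+' if v>115 else '.') for v in r[k]))
# pin head in both: dark
for i,(x,y,w,h) in enumerate([(285,80,60,60),(290,0,60,45)]):
    m=(g[i][y:y+h,x:x+w]<45).astype(np.uint8); n,l,st,ce=cv2.connectedComponentsWithStats(m)
    j=1+st[1:,4].argmax(); print(st[j]+[x,y,0,0,0],ce[j]+[x,y])
```

```text
0
215 ...##########+..........++++++++++++++..........................................
217 ...##########+..........++++++++++++++..........................................
219 ...##########+..........++++++++++++++..........................................
221 ...##########+..........+++++++++++++...........................................
223 ...##########+..........+++++++++.++++..........................................
225 ...##########+..................................................................
227 ...+#########+.....+++++++++.++++##################################+............
229 ...+###############################################################+............
231 ...+###############################################################+............
233 ....++++++++########################################################............
235 ............+######################################################+............
237 ............+######################################################+............
239 ............+################+++++++++++++++..............................
[... 3488 characters left out ...]
.....
193 ............+#########################################################+.........
195 ............+#########################################################+.........
197 ............+#########################################################+.........
199 ............+#########################################################..........
201 .............+#####++++++++#++++++++++++++++++++++++++++++++++++++++............
203 ................................................................................
205 ................................................................................
[299  96  31  33 585] [315.17606838 112.54188034]
[302   0  35  39 962] [319.42931393  17.49064449]
```

Run:
```python
from h import *
import pickle;P=pickle.load(open("w.pkl","rb"))
for i,(r1,r2,c1,c2) in enumerate([(239.5,256,334.5,372.5),(168.5,188.7,340,380.5)]):
    for z in(.11,): 
        for u,v in((c1,r1),(c1,r2),(c2,r1),(c2,r2)): print(i,np.round(plane(P[i],(u,v),z),4))
print("slot tri",tri(P[0],(334.5,247.7),P[1],(340,178.6)),tri(P[0],(372.5,247.7),P[1],(380.5,178.6)))
print("head", plane(P[0],(314.8,112),.14),plane(P[1],(319.4,19.5),.14), proj(P[0],[.664,-.2207,.14]),proj(P[0],[.664,-.2207,.10]))
D=camera_params("side");S=camera_params("scene")
print("headtop",tri(S,(200+140/4,170+328/4),D,(240+243/3.527,110+80/3.527)),tri(S,(200+143/4,170+350/4),D,(240+244/3.527,110+97/3.527)))
# bed corner seen in both wrist pics: near -y corner
print("bedcorner",tri(P[0],(120+129,259),P[1],(120+527-400,209)))
```

```text
0 [ 0.5297 -0.2497  0.11  ]
0 [ 0.5095 -0.2509  0.11  ]
0 [ 0.5317 -0.2911  0.11  ]
0 [ 0.5115 -0.2931  0.11  ]
1 [ 0.5304 -0.2493  0.11  ]
1 [ 0.5092 -0.2508  0.11  ]
1 [ 0.5325 -0.2902  0.11  ]
1 [ 0.5113 -0.2925  0.11  ]
slot tri (array([ 0.52006767, -0.25011818,  0.11064669]), np.float64(0.00011573899217719524)) (array([ 0.52216218, -0.2915568 ,  0.11068524]), np.float64(0.0003611098348569474))
head [ 0.66480296 -0.22276489  0.14      ] [ 0.65728376 -0.222236    0.14      ] [312.37136854 112.83850181] [313.35200927 110.28174031]
headtop (array([ 0.66482384, -0.22088061,  0.13976244]), np.float64(0.0011619517602329539)) (array([ 0.66482678, -0.22190435,  0.11849871]), np.float64(0.0006853073824890063))
bedcorner (array([ 0.44358711, -0.13260184,  0.01161341]), np.float64(0.0007751464782241109))
```

Slot measured at z = 0.111, 20.5 wide and 41.5 long, and the pin head top at z = 0.140. Both agree with the text. I'll grip the pin head along x, which is the direction that matters for the slot, and draw it out.

Run:
```python
from h import *
q=down(.065); p=np.array([.6645,-.2225])
grip(.06); move_ptp([*p,.24],q); print(np.round(current_joint_pos(),2))
move_linear([*p,.130],speed=.1); print("F",np.round(current_force(),1))
w=grip(.0); hold(.2); print(current_grip_width(),current_finger_force(),np.round(current_force(),1))
for z in(.16,.20,.262):
    move_linear([*p,z],speed=.06); print(z,np.round(current_force(),1),current_grip_width())
n=np.array([.5207,-.2621]); move_linear([*n,.262],speed=.12); hold(.3)
print(current_position(),np.round(current_force(),1),current_time_s())
a=get_image("scene");b=get_image("side")
a=cv2.resize(a[130:280,150:300],(400,400));b=cv2.resize(b[60:210,280:430],(400,400));cv2.imwrite("pics/lift.png",np.hstack([a,b]))
```

```text
[-0.43  0.69  0.97 -0.    1.48 -0.5 ]
F [-0.3 -0.6  0.2]
0.028795361717803575 59.398693442344666 [-1.6 -0.1  5.3]
0.16 [ 0.1 -0.8 -1.3] 0.028581551798867393
0.2 [ 0.2 -0.6 -1.4] 0.028645276842312172
0.262 [ 0.1 -0.9 -2.7] 0.028502344954184074
[ 0.52091226 -0.26194849  0.26186556] [ 0.8 -0.1 -3.1] 10.5667
```

View pics/lift.png

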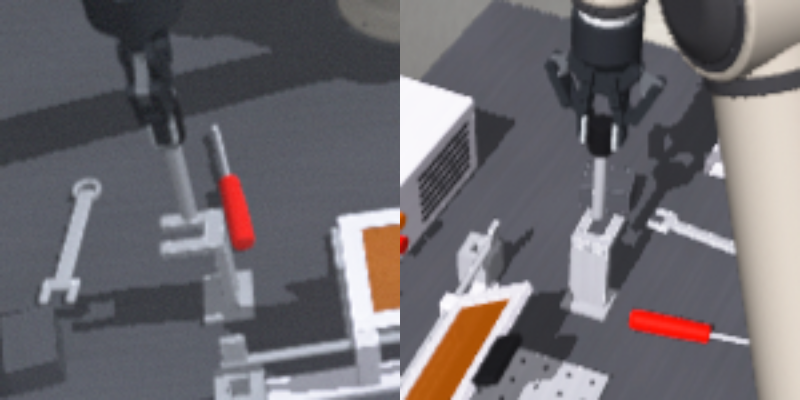

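The pin is out and held upright above the fork, with the foot over the slot. I'll lower it in small steps while watching the force.

Run:
```python
from h import *
x,y=.5207,-.2621
z=.262;f0=current_force()
while z>.1415:
    z=max(z-.01,.1405); move_linear([x,y,z],speed=.06)
    d=current_force()-f0
    if np.abs(d).max()>2: print(round(z,4),np.round(d,1))
    if d[2]>8 or np.hypot(d[0],d[1])>12: break
print(current_position())
a=get_image("scene");b=get_image("side")
a=cv2.resize(a[130:280,150:300],(400,400));b=cv2.resize(b[60:210,280:430],(400,400));cv2.imwrite("pics/low.png",np.hstack([a,b]))
```

```text
0.1405 [-0.6  0.8  3.5]
[ 0.52075738 -0.26216924  0.14082339]
```

Run:
```python
from h import *
grip(.06); hold(.3); print("F",np.round(current_force(),1))
move_linear([.5207,-.2621,.29],speed=.12)
q=down(-np.pi/2+.06)
move_ptp([.47,-.20,.32],q); hold(.2)
P=camera_params("wrist");im=get_image("wrist");cv2.imwrite("pics/w2.png",im)
import pickle;pickle.dump(P,open("w2.pkl","wb"))
h=np.array([.632,.011,.065]);u=.065;xh=np.array([np.cos(u),np.sin(u),0])
for th in(1.0,.8,.4,0,-.15):
    up=-np.sin(th)*xh+np.array([0,0,np.cos(th)]);nrm=np.cos(th)*xh+np.array([0,0,np.sin(th)])
    for s in(1,-1):
        M=np.c_[np.cross(s*nrm,-up),s*nrm,-up]
        for r in(.143,.18):
            j=ik(h+up*(r+.003),R.from_matrix(M).as_quat()); print(th,s,r,None if j is None else np.round(j,2))
print(current_time_s())
```

```text
F [-0.1 -1.   0.2]
1.0 1 0.143 [-0.34  0.44  2.48  2.66  0.8  -3.02]
1.0 1 0.18 [-0.4   0.34  2.54  2.58  0.77 -2.98]
1.0 -1 0.143 [-0.34  0.44  2.48  2.66  0.8   0.12]
1.0 -1 0.18 [-0.4   0.34  2.54  2.58  0.77  0.16]
0.8 1 0.143 [-0.27  0.27  2.28  2.2   0.3  -2.46]
0.8 1 0.18 None
0.8 -1 0.143 [-0.27  0.27  2.28  2.2   0.3   0.68]
0.8 -1 0.18 None
0.4 1 0.143 [-0.17  0.31  1.8   0.15  0.64 -0.33]
0.4 1 0.18 [-0.17  0.24  1.79  0.14  0.72 -0.33]
0.4 -1 0.143 [-0.17  0.31  1.8   0.15  0.64  2.81]
0.4 -1 0.18 [-0.17  0.24  1.79  0.14  0.72  2.82]
0 1 0.143 [-0.1   0.57  1.27 -0.    1.3  -0.17]
0 1 0.18 [-0.1   0.55  1.21 -0.    1.38 -0.17]
0 -1 0.143 [-0.1   0.57  1.27 -0.    1.3   2.97]
0 -1 0.18 [-0.1   0.55  1.21 -0.    1.38  2.97]
-0.15 1 0.143 [-0.09  0.7   1.04 -0.02  1.55 -0.15]
-0.15 1 0.18 [-0.09  0.7   0.96 -0.02  1.64 -0.15]
-0.15 -1 0.143 [-0.09  0.7   1.04 -0.02  1.55  2.99]
-0.15 -1 0.18 [-0.09  0.7   0.96 -0.02  1.64  2.99]
18.6167
```

View pics/w2.png

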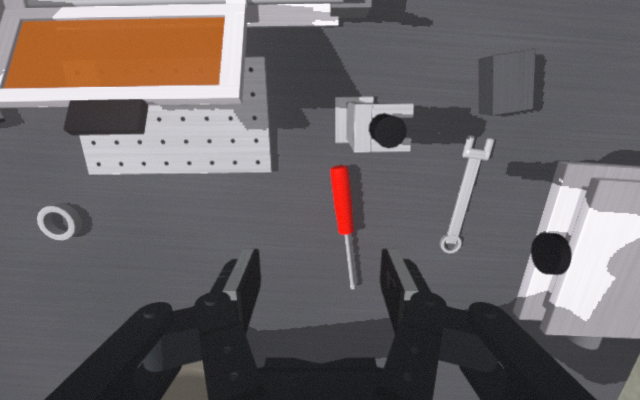

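The pin hangs by its head, deep in the slot (head at (388,131)), and the screwdriver and wrench have not moved. Now I'll raise the guard by pushing the tab from the robot's side with closed fingers along its arc.

```bash
cat >> h.py <<'E'
U=.065; XH=np.array([np.cos(U),np.sin(U),0]); YH=np.array([-np.sin(U),np.cos(U),0]); ZH=np.array([0,0,1.])
HINGE=np.array([.632,.011,.065]); BED=np.array([.507,.0025,.01])
QY=down(-np.pi/2+U)
def arc(th,r,n):
    return HINGE+r*(-np.sin(th)*XH+np.cos(th)*ZH)+n*(np.cos(th)*XH+np.sin(th)*ZH)
E
python3 - <<'E'
from h import *
grip(0)
def tcp(th):
    c=arc(th,.151,-.006)
    if th<0: c=arc(th,.133,-.006)+.018*ZH
    return c-.011*XH+.002*ZH
s=tcp(1.05)-.04*XH
move_ptp(s+[0,0,.08],QY); move_linear(s,speed=.1)
for th in np.r_[np.arange(1.05,-.05,-.1),-.05,-.12]:
    move_linear(tcp(th),speed=.06); f=current_force(); print(round(th,2),np.round(f,1))
    if np.linalg.norm(f)>40: break
c=tcp(th);move_linear(c-.05*XH,speed=.1); move_linear(c-.05*XH+.1*ZH,speed=.15)
move_ptp([.40,.30,.33],down(-np.pi/2+.5)); hold(.2)
import pickle;pickle.dump(camera_params("wrist"),open("w3.pkl","wb"));cv2.imwrite("pics/w3.png",get_image("wrist"))
a=get_image("scene");b=get_image("side");cv2.imwrite("pics/scene1.png",a);cv2.imwrite("pics/side1.png",b)
print(current_time_s())
a=cv2.resize(a[150:300,200:400],(533,400));b=b[110:310,230:430];b=cv2.resize(b,(400,400))
cv2.imwrite("pics/g.png",cv2.resize(np.hstack([a,b]),(800,343)))
E
```

```text
1.05 [-0.4  0.4 -0.3]
0.95 [-3.7 -0.2  3.4]
0.85 [-4.8  1.2  4.2]
0.75 [-1.6  0.8  0.3]
0.65 [-1.3 -0.3 -0.8]
0.55 [-0.   0.2  0.2]
0.45 [0.5 0.4 0.3]
0.35 [0.2 0.2 0.4]
0.25 [-0.2  0.9  1.2]
0.15 [-0.5 -0.1  0.5]
0.05 [-0.1  0.3  0.7]
-0.05 [ 0.1  0.1 -0.3]
-0.12 [-0.9 -0.7 -1. ]
29.6917
```

View pics/g.png

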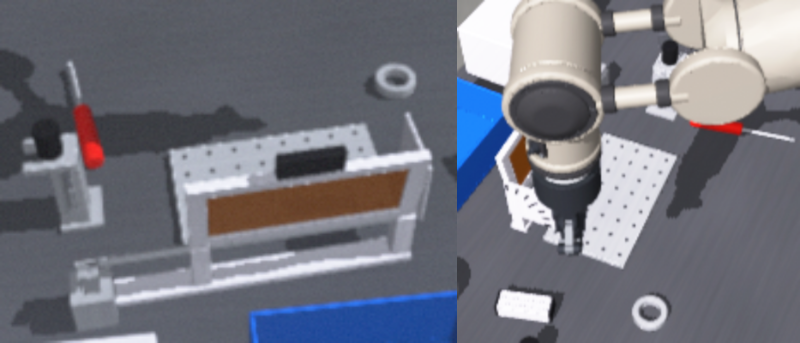

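View pics/w3.png

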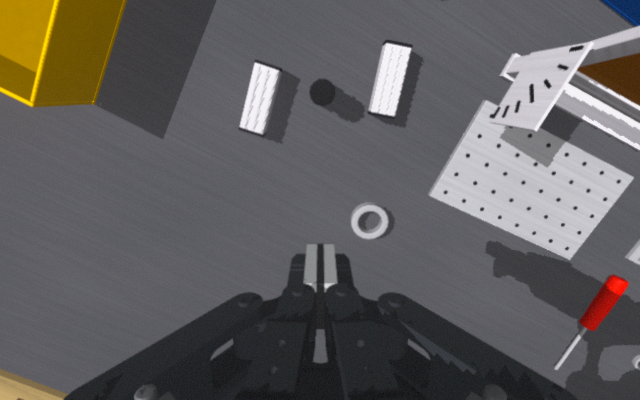

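The guard now stands about upright (tab at crop (311,163) in the scene view). The wrist view shows blanks at (390,78) and (261,97), the marker pot cap at (322,92) and the bed's +y corners at (430,195) and (483,101). Next I'll measure the blanks, the bed and the guard angle.

```bash
cat >> h.py <<'E'
def blanks(im,c,rois=None):
    """bright oblong blobs -> centre px, corners px"""
    hsv=cv2.cvtColor(im,cv2.COLOR_BGR2HSV);m=((hsv[...,2]>140)&(hsv[...,1]<60)).astype(np.uint8)
    m=cv2.morphologyEx(m,cv2.MORPH_CLOSE,np.ones((3,3)));out=[]
    for k in cv2.findContours(m,cv2.RETR_EXTERNAL,cv2.CHAIN_APPROX_NONE)[0]:
        if cv2.contourArea(k)<150: continue
        b=cv2.boxPoints(cv2.minAreaRect(k)); w=[plane(c,p,.027) for p in b]
        e=sorted([np.linalg.norm(w[0]-w[1]),np.linalg.norm(w[1]-w[2])])
        if .02<e[0]<.045 and .07<e[1]<.105:
            d=(w[1]-w[0]) if np.linalg.norm(w[1]-w[0])>np.linalg.norm(w[2]-w[1]) else (w[2]-w[1])
            out.append((b.mean(0),np.mean(w,0),np.arctan2(d[1],d[0])%np.pi,e))
    return out
E
python3 - <<'E'
from h import *
import pickle
np.set_printoptions(precision=4,suppress=True)
P=pickle.load(open("w3.pkl","rb"));S=camera_params("scene");D=camera_params("side")
W=blanks(cv2.imread("pics/w3.png"),P);Sc=blanks(cv2.imread("pics/scene1.png"),S);Si=blanks(cv2.imread("pics/side0.png"),D);Sn=blanks(cv2.imread("pics/side1.png"),D)
for n,L in(("w",W),("scene",Sc),("side0",Si),("side1",Sn)):
    for o in L: print(n,o[0],o[1],round(o[2],3),np.round(o[3],3))
for a in W:
  for b in Sc:
    if np.linalg.norm(a[1]-b[1])<.03: print("tri",tri(P,a[0],S,b[0]))
c=[plane(P,p,.01) for p in((430,195),(571,260),(483,101))];print("bed",c,[np.linalg.norm(c[0]-c[1]),np.linalg.norm(c[0]-c[2])])
s=2.285;print(plane(S,(200+170/s,150+150/s),.01),plane(S,(200+365/s,150+125/s),.01))
for th in(.1,0,-.1,-.2): print(th,proj(S,arc(th,.151,.006)),proj(S,arc(th,.12,.006)))
for x in(-1,1):
  for y in(-1,1): print(x,y,proj(P,BED+.075*x*XH+.13*y*YH))
E
```

```text
w [258.4118  97.8529] [0.4274 0.4048 0.027 ] 0.174 [0.033 0.085]
w [389.3883  79.2529] [0.527  0.2688 0.027 ] 0.317 [0.036 0.084]
scene [415.5753 222.3717] [0.5313 0.264  0.027 ] 0.318 [0.042 0.089]
scene [449.8376 193.5205] [0.4303 0.4016 0.027 ] 0.171 [0.041 0.092]
side0 [273.8773 347.8169] [0.4276 0.4079 0.027 ] 0.181 [0.043 0.087]
side1 [273.8853 347.7897] [0.4276 0.4079 0.027 ] 0.181 [0.043 0.087]
tri (array([0.4279, 0.405 , 0.0229]), np.float64(0.0008292765674725684))
tri (array([0.5284, 0.2675, 0.0214]), np.float64(0.0010216950826673985))
bed [array([0.4238, 0.1276, 0.01  ]), array([ 0.4418, -0.1333,  0.01  ]), array([0.5677, 0.1412, 0.01  ])] [np.float64(0.2615299428433346), np.float64(0.14459347063961991)]
[ 0.4446 -0.131   0.01  ] [0.43   0.1258 0.01  ]
0.1 [333.4501 206.8157] [333.3091 216.9837]
0 [334.8872 211.5831] [334.4203 220.8121]
-0.1 [336.3283 216.9074] [335.5279 225.0402]
-0.2 [337.7531 222.7315] [336.617  229.6218]
-1 -1 [569.908  260.2668]
-1 1 [430.1072 195.1157]
1 -1 [635.6973 177.6744]
1 1 [488.0413  98.6795]
```

The guard leans back about 5 degrees and the bed model fits both views. I'll do blank A now, with a close check just before the grasp.

```bash
cat >> h.py <<'E'
def look(p,yaw,z=.24):
    """hover with the camera over p, measure the blank there"""
    d=np.array([np.cos(yaw),np.sin(yaw)]);q=down(-np.pi/2+yaw)
    move_ptp([*(np.array(p)-.07*d),z],q);hold(.25)
    c=camera_params("wrist");im=get_image("wrist")
    L=[o for o in blanks(im,c) if np.linalg.norm(o[1][:2]-p)<.06]
    if not L: cv2.imwrite("pics/miss.png",im);raise SystemExit("no blank seen")
    o=min(L,key=lambda o:np.linalg.norm(o[1][:2]-p));print("seen",o[0],o[1],o[2],o[3]);return o[1][:2],o[2],(c,o[0])
def pick(p,yaw):
    q=down(-np.pi/2+yaw);grip(.052)
    move_ptp([*p,.13],q);move_linear([*p,.028],speed=.08);print("Fdown",np.round(current_force(),1))
    grip(0);hold(.2);print("width",current_grip_width(),current_finger_force())
    move_linear([*p,.16],speed=.1);print("lift",np.round(current_force(),1),current_grip_width())
def place(by,bx=-.012):
    t=BED+bx*XH+by*YH
    move_ptp([*t[:2],.16],QY);move_linear([*t[:2],.05],speed=.1)
    f0=current_force()[2];z=.05
    while z>.036 and current_force()[2]-f0<4: z-=.002;move_linear([*t[:2],z],speed=.03)
    print("placed z",z,np.round(current_force(),1));grip(.052);hold(.2)
    move_linear([*t[:2],.16],speed=.1)
E
python3 - <<'E'
from h import *
p,y,_=look([.528,.268],.317)
pick(p,y); print(current_time_s())
E
```

```text
seen [322. 104.] [0.52786412 0.26745364 0.027     ] 0.33657057744404195 [np.float64(0.031519777441189153), np.float64(0.08281298203825596)]
Fdown [ 0.6 -0.1  0.7]
width 0.03096329084499764 61.14117980003357
lift [-0.4  0.2 -1.1] 0.030792092250771216
35.0833
```

Run:
```python
from h import *
place(-.031)
p,y,_=look([.4277,.405],.174)
pick(p,y); place(.031); print(current_time_s())
move_ptp([.36,.0,.34],QY);hold(.2)
import pickle;c=camera_params("wrist");im=get_image("wrist");cv2.imwrite("pics/w4.png",im);pickle.dump(c,open("w4.pkl","wb"))
for o in blanks(im,c):
    w=plane(c,o[0],.037);d=w-BED;print("bedxy",d@XH,d@YH,o[2]-U,o[3])
```

```text
placed z 0.03799999999999999 [-2.6 -0.1  6.1]
seen [319.  103.5] [0.42727512 0.40571554 0.027     ] 0.18769528220393994 [np.float64(0.03130767332714982), np.float64(0.08327389845543537)]
Fdown [ 1.   0.9 -0.1]
width 0.030813623453756756 61.04961633682251
lift [ 0.4  0.6 -2.5] 0.030614011982986612
placed z 0.03799999999999999 [-1.8 -0.   6.1]
53.125
```

View pics/w4.png

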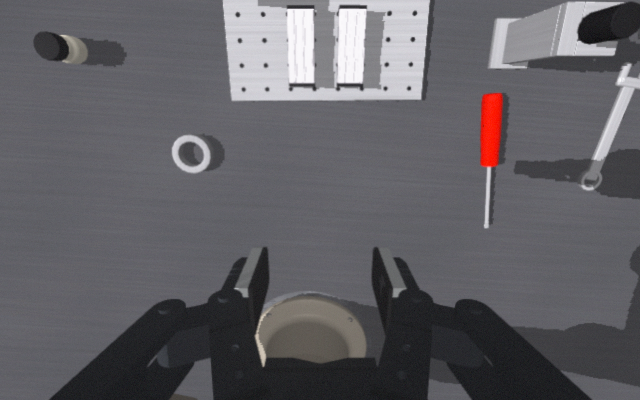

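Both blanks lie ribs up on the bed, side by side and well inside its edges ((301,47) and (351,45)). The pin is still parked. Now I'll fold the guard forward, pushing the back of the tab.

```bash
cat >> h.py <<'E'
def tabview():
    """tab blob (dark) in the scene and side pictures"""
    r={}
    for n in("scene","side"):
        im=get_image(n);cv2.imwrite(f"pics/t_{n}.png",im);r[n]=im
    return r
def back(th): return arc(th,.138,.006)+.011*XH+.022*ZH
E
python3 - <<'E'
from h import *
grip(0)
s=back(-.35)
move_ptp([.50,.0,.36],QY); move_linear(s+[0,0,.36-s[2]],speed=.2); move_linear(s,speed=.12)
for th in np.r_[np.arange(-.25,.75,.1),.75]:
    move_linear(back(th),speed=.06); f=current_force(); print(round(th,2),np.round(f,1),end=';')
    if np.linalg.norm(f)>40: break
move_linear(back(th)+.03*ZH+.02*XH,speed=.1); move_linear(back(th)+.15*ZH,speed=.15)
move_ptp([.35,-.42,.36],down(-np.pi/2-.6)); hold(.2)
r=tabview();print(current_time_s())
a=cv2.resize(r["scene"][170:290,250:410],(533,400));b=cv2.resize(r["side"][160:280,240:360],(400,400))
cv2.imwrite("pics/t1.png",np.hstack([a,b])[:, :800] if 0 else cv2.resize(np.hstack([a,b]),(800,343)))
S=camera_params("scene");D=camera_params("side")
for th in(.7,.75,.785,.82): print(th,[np.round(proj(c,arc(th,rr,n)),1) for c,rr,n in((S,.151,.006),(S,.12,.006),(D,.151,.006),(D,.151,-.006))])
E
```

```text
-0.25 [-0.1 -0.1 -0.2];-0.15 [-0.2 -0.  -0.2];-0.05 [-0.7  0.  -0.1];0.05 [-0.4  0.3 -0.4];0.15 [ 0.6 -0.5  0.3];0.25 [0.7 1.3 0.6];0.35 [-0.3 -0.1 -0.1];0.45 [ 0.1 -0.3 -0.2];0.55 [ 0.1  0.2 -0.2];0.65 [ 0.1 -0.   0.2];0.75 [-0.1 -0.2 -0.4];65.6417
0.7 [array([325.9, 191.5]), array([327.3, 203.9]), array([309. , 182.4]), array([312.1, 185.2])]
0.75 [array([325.4, 191.3]), array([326.9, 203.6]), array([311. , 184.1]), array([313.9, 187. ])]
0.785 [array([325. , 191.2]), array([326.6, 203.5]), array([312.3, 185.4]), array([315.1, 188.3])]
0.82 [array([324.7, 191.2]), array([326.3, 203.4]), array([313.6, 186.6]), array([316.3, 189.5])]
```

View pics/t1.png

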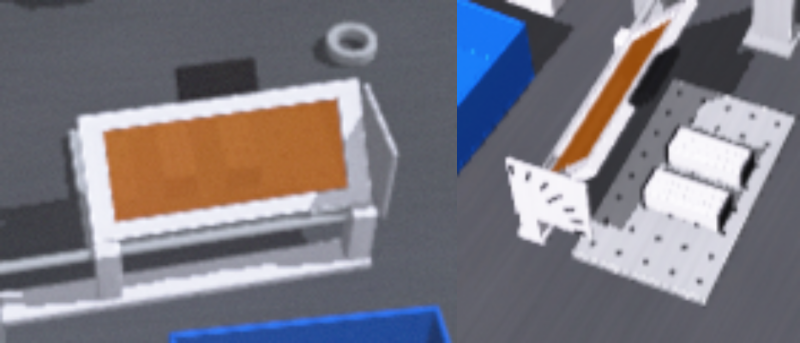

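Run:
```python
from h import *
S=camera_params("scene");D=camera_params("side")
def blob(f,c,roi):
    im=cv2.imread(f);g=cv2.cvtColor(im,cv2.COLOR_BGR2GRAY);x,y,w,h=roi
    m=(g[y:y+h,x:x+w]<48).astype(np.uint8);n,l,st,ce=cv2.connectedComponentsWithStats(m);j=1+st[1:,4].argmax()
    return st[j]+[x,y,0,0,0],ce[j]+[x,y]
print("side",blob("pics/t_side.png",D,(295,170,35,35)));print("scene",blob("pics/t_scene.png",S,(300,180,50,40)))
def hull(c,th):
    q=np.array([proj(c,arc(th,r,n)+s*.035*YH) for r in(.12,.151) for n in(-.006,.006) for s in(-1,1)],np.float32)
    k=cv2.moments(cv2.convexHull(q));return np.r_[q.min(0),q.max(0)-q.min(0),k["m10"]/k["m00"],k["m01"]/k["m00"]].round(1)
for th in(.65,.7,.75,.785,.82,.86): print(th,hull(D,th))
h=hull(S,.75);print(h)
s=2.857
L=tri(S,(250+80/s,170+118/s),D,(240+(693-457)/s,160+3/s));print("rail corner -y",L)
d=L[0]-HINGE;print("th",np.arctan2(-d@XH,d[2]),np.hypot(d@XH,d[2]),d@YH)
im=cv2.imread("pics/t_side.png");cv2.imwrite("pics/quad.png",cv2.resize(im[195:265,240:320],(800,700),interpolation=cv2.INTER_CUBIC)[:600])
```

```text
side (array([301, 176,  17,  22, 156]), array([309.22435897, 186.48717949]))
scene (array([335, 195,   4,   3,   6]), array([336.5, 196. ]))
0.65 [296.  172.3  19.2  23.6 305.7 184.2]
0.7 [297.7 174.   19.5  23.3 307.4 185.7]
0.75 [299.2 175.7  19.7  23.  309.1 187.3]
0.785 [300.3 177.   19.8  22.7 310.3 188.4]
0.82 [301.4 178.2  19.9  22.5 311.3 189.6]
0.86 [302.5 179.7  20.   22.2 312.5 190.9]
[310.9 189.5  29.7  16.  325.7 197.4]
rail corner -y (array([ 0.56019985, -0.11660635,  0.15041065]), np.float64(0.0003953985980762935))
th 0.752306942890353 0.11698255715980074 -0.12267315476054903
```

View pics/quad.png

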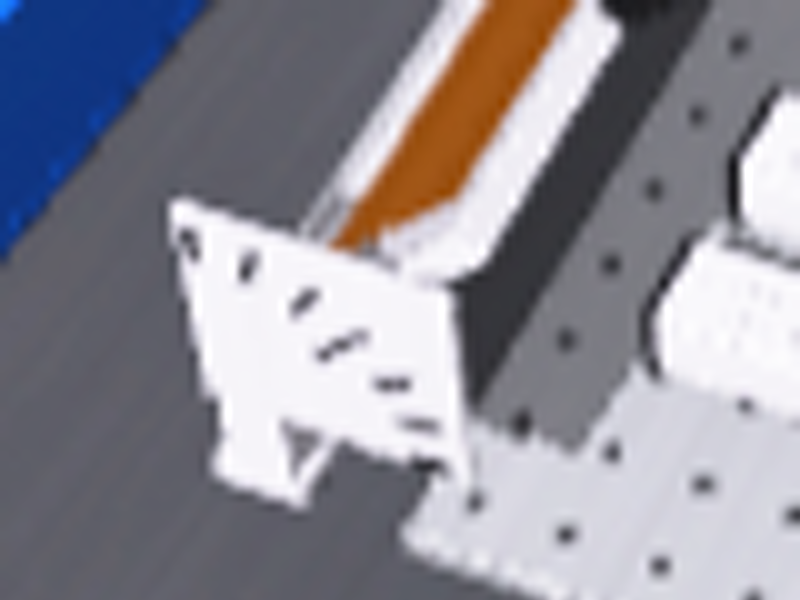

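Run:
```python
from h import *
C=[];I=[];T=[]
for x in(.44,.52):
    move_ptp([x,0.0,.34],QY);hold(.25);c=camera_params("wrist");im=get_image("wrist");cv2.imwrite(f"pics/v{len(C)}.png",im)
    C.append(c);g=cv2.cvtColor(im,cv2.COLOR_BGR2GRAY).astype(float)
    u,v=proj(c,arc(.77,.120,.006)+.0*YH);rows=[]
    for k in range(int(u)-12,int(u)+13,2):
        a=cv2.GaussianBlur(g[:,k:k+1],(1,3),0)[:,0];lo,hi=int(v)-14,int(v)+14
        gr=np.diff(a[lo:hi]);rows.append(lo+gr.argmin()+.5)
    # rail/outer edges: also tab free edge
    print("pred",u,v,"meas",np.median(rows),rows[::4]);T.append((u,np.median(rows)))
X,e=tri(C[0],T[0],C[1],T[1]);d=X-HINGE
print(X,e,"r",np.hypot(d@XH,d[2]),"th",np.arctan2(-d@XH,d[2])+.05)
for c,t in zip(C,T):  # single-view angle
    ths=np.linspace(.6,.95,351);print("single",ths[np.argmin([abs(proj(c,arc(a,.120,.006))[1]-t[1]) for a in ths])])
cv2.imwrite("pics/vv.png",np.hstack([cv2.imread(f"pics/v{i}.png")[:,120:520] for i in(0,1)]));print(current_time_s())
```

```text
pred 321.42082414186166 55.44877827792189 meas 53.5 [np.float64(53.5), np.float64(53.5), np.float64(52.5), np.float64(52.5)]
pred 316.7365947776589 144.32176919090674 meas 142.5 [np.float64(142.5), np.float64(142.5), np.float64(142.5), np.float64(142.5)]
[0.55459985 0.00596194 0.15467332] 1.6706675681144679e-06 r 0.11856419981793652 th 0.7631159152246259
single 0.754
single 0.748
68.2417
```

View pics/vv.png

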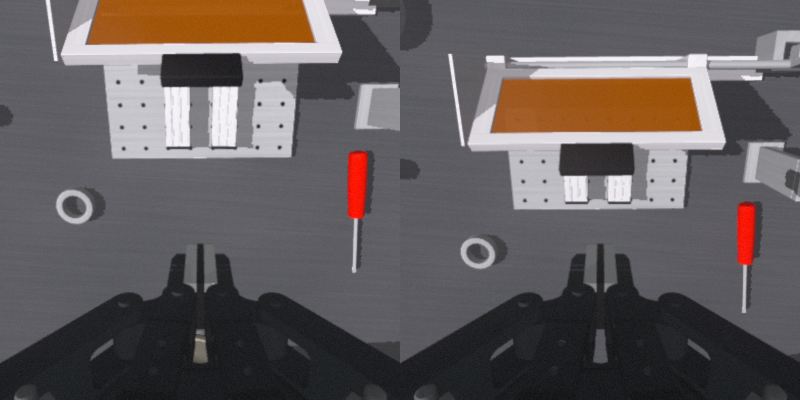

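Everything is in place and the guard reads 0.755 rad (43.3 degrees) from several measurements. I'll nudge it the last couple of degrees and re-measure.

Run:
```python
from h import *
s=back(.60)
move_linear([*s[:2]+.03*XH[:2],.34],speed=.2);move_linear(back(.60)+.03*ZH+.02*XH,speed=.12)
move_linear(back(.68)+.004*ZH,speed=.08);move_linear(back(.779),speed=.04);print(np.round(current_force(),1))
move_linear(back(.76)+.03*ZH+.02*XH,speed=.1);move_linear([*s[:2],.34],speed=.15)
C=[];T=[]
for x in(.44,.52):
    move_ptp([x,0.0,.34],QY);hold(.25);c=camera_params("wrist");im=get_image("wrist");C.append(c);g=cv2.cvtColor(im,cv2.COLOR_BGR2GRAY).astype(float)
    u,v=proj(c,arc(.77,.120,.006));lo=int(v)-14
    rows=[lo+np.diff(cv2.GaussianBlur(g[:,k:k+1],(1,3),0)[lo:lo+28,0]).argmin()+.5 for k in range(int(u)-12,int(u)+13,2)];T.append((u,np.median(rows)))
    ths=np.linspace(.6,.95,351);print("single",ths[np.argmin([abs(proj(c,arc(a,.120,.006))[1]-T[-1][1]) for a in ths])])
d=tri(C[0],T[0],C[1],T[1])[0]-HINGE;print("tri",np.arctan2(-d@XH,d[2])+.05)
move_ptp([.35,-.42,.36],down(-np.pi/2-.6)); hold(.3)
a=get_image("scene");b=get_image("side");cv2.imwrite("pics/fin.png",np.hstack([cv2.resize(a[150:300,180:330],(400,400)),cv2.resize(b[110:310,230:430],(400,400))]))
print(current_time_s())
```

```text
[ 0.3 -0.8  0.7]
single 0.7829999999999999
single 0.784
tri 0.780525102007826
76.2083
```

View pics/fin.png

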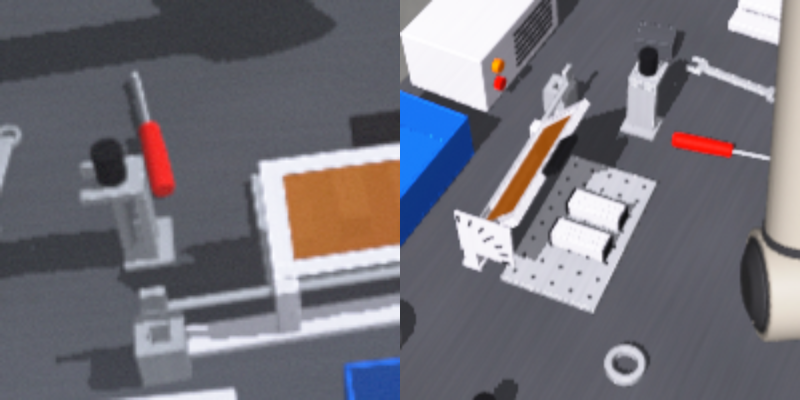

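The final view shows the pin parked in the notch, both blanks flat on the bed and the bystanders where they were. The guard measures 0.783 rad.

```bash
python3 -c "
from station import *
print(hand_in())"
```

```text
the job is handed in; nothing more can be done
None
```

The job is handed in: the pin hangs in the notch, both blanks that were present lie ribs up on the bed, the guard leans about 45 degrees forward (measured 0.78 rad), and it took about 76 s.

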